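# Close the specimen-mount mould and hold it shut

### The arm

A 7-joint arm with a two-finger parallel gripper is mounted at the origin on the work surface. World frame = base frame: x ahead of the robot, y to its left, z up, the work surface at z = 0. Lengths are in m, angles in rad, forces in N, time in s.
With the tool pointing down it reaches from about 0.425 to 0.925 m from the base axis. Payload 6.8 kg.
Tool frame: the origin (TCP) lies between the finger pads; the fingertips stand 22 mm ahead of it and the grasp point (between the pads) lies 3 mm ahead of it; z points along the fingers, y is the line along which they close (so a half turn about z gives the same grasp; the last joint's range is limited). The gripper opens to 85 mm and grips with 20 to 120 N. Pads are 22 mm wide; open, the fingers measure 114 mm over their backs; the gripper's body (76 mm by 85 mm) begins 54 mm behind the grasp point. The pads swing forward as they close: fully open they stand 13 mm farther back than shut.
Start: joints at [1.189, 0.477, 0.022, 1.555, -0.011, 1.109, -0.083], TCP at [0.183, -0.65, 0.253] pointing down, gripper open.
Joint ranges: [-2.96, 2.96], [-0.34, 2.1], [-1.41, 1.46], [0.24, 2.44], [-1.37, 4.51], [0.17, 1.92], [-2.96, 2.96]. Speed limits (rad/s): [2.39, 2.39, 3.14, 3.14, 3.14, 3.14, 3.14].

### API

Orientations are given as a unit quaternion [w, x, y, z].
In Python, from station import bot gives the robot as it stands.
- The arm moves only by the tool servo_tool, never from a script. Its argument "motion" is a list that holds one entry, the list of rows, each a list of 5 numbers: the opening, from 0 (shut) to 1 (fully open), then the shift along the world's x, y, z each as a share of 0.04 m, from -1 to 1, then the turn about the world's z as a share of 0.12 rad, from -1 to 1. A call has 1 to 20 rows; each row shifts and turns the commanded pose from where the row before left it; what a row does not reach is not made up. A row lasts 1/10 s, in which the tool goes at most 50 mm and 8.59 degrees, less where a joint would pass 70% of its speed; a pose out of reach is approached as far as the arm can. A call with a number of a shift or a turn outside -1 to 1 is refused whole. A call with a gripper value outside its range is refused whole. The fingers move at their own pace and stop on an object; "newtons" is the grip in N (left out, the last holds). Time passes only in rows, so rows that do not move let the fingers close. It gives the time, the measured TCP pose, the force, the opening and the grip force at its end, in the units of the state.
- bot.get_obs(): the state, without advancing time (a new reading comes with each control period).
- bot.read_camera(name): name is "side" or "top" or "wrist"; returns (picture, depth): 400x640x3 uint8, red, green, blue; 400x640 float32, m along the optical axis (not along the pixel's ray), 0 where there is no reading.
- bot.get_calibration(name): a dict with "fovy" (degrees; the focal length in pixels is half the picture's height over the tangent of half this angle, whatever the lens; pixels are square), "cx", "cy" (the principal point, pixels), "view" (4x4, takes a point from world to camera coordinates). Camera axes: x right, y down, z forward; pixel columns grow to the right and rows downward; lengths in m; the calibration is good to about 2 mm. A picture is of the moment at which its call begins: read the wrist's pose just before it. get_calibration takes no time and is no camera call; for the wrist camera it gives the pose at the moment of the call.
- bot.hand_in(): hands the job in; it is judged then, once.
The state is a dict: "t": time; "q": joint angles; "joint_vel": joint speeds; "joint_torque": joint torques, N m; "eef_pos": TCP position; "tool_rot": TCP orientation; "contact_force": force on the tool from outside, world axes, zero at the start; "torque": the same for the moment, N m; "gripper_width": opening from 0.0 (shut) to 1.0 (fully open); "grasp_force": force on a finger pad.
Only numpy, scipy, OpenCV 4.12 (cv2) and the standard library are available. Lean on these libraries where they do the work, as an engineer would, in place of code of your own. Each camera call takes 0.05 s, during which the arm holds its last target. There are 200 camera calls.

### The job

First push the casting station's open drawer fully home until it clicks in at its detent. Then pick up the loose blue upper mould half by its black grip, set it on the two dowels of the lower half with the orange edges together, press the closed pair fully down on its springs, and finish like that, with the fingers still on the grip holding the pair pressed down. Leave the specimen jar, the white bottle and the dish where they stand.

Things in the scene. Friction and masses are not known exactly. Their poses are not given: they have to be found in the camera images.
- station: grey open-topped casting station fixed to the bench, 170 (x) x 190 (y) mm, side and rear walls 46 mm high; origin on the bench under the mould's home place. x: the way the drawer is pushed in, y along the mould's length, z up. Turned at most 0.28 rad from the world axes. All station points below share these axes. Its drawer, open towards the robot, carries the lower mould half.
- drawer_front (a point): top middle of the outer face of the white drawer front, the face to push: a plain flat plate 190 mm wide, 12 mm thick, its top edge (this point) 46 mm and its lower edge 4 mm above the bench. It is pushed along its x axis, level.
- drawer (a joint): opening of the drawer in m: 0 = home, starts 0.04 to 0.085 open. Slides with about 1.5 N of friction; between 10 and 5 mm open a sprung ball resists with up to about 8 N, then the drawer snaps home against a firm stop and is lightly held there by a few N.
- lower_face (a point): centre of the flat top of the lower mould half: blue block 70 (x) x 110 (y) x 22 mm high, grey patch in the middle; this face is 60 mm above the bench when not pressed, 77 mm behind the drawer front's outer face. Two steel dowels stand 18 mm above it: 12 mm thick at y = +40 mm (end with the orange edge strip), 8 mm thick at y = -40 mm; top 5 mm tapered by 2.5 mm in radius.
- lower_half (a joint): how far the lower half is pressed down on its springs in m: 0 = up (free), 0.012 = down on its stop. It starts to sink at about 5 N (the upper half's weight alone does not move it) and the stop is reached at about 17 N.
- upper_half: loose upper mould half, 0.25 to 0.4 kg: blue block 70 (x) x 110 (y) x 24 mm high, lying mating face down. Origin: centre of the underside; z up. Through holes at y = +40 mm (14 mm wide, end with the orange strip) and y = -40 mm (10 mm wide). Black grip rib on top: 24 (x) x 46 (y) mm, from 24 to 54 mm above the underside; pinch it across x. Turned at most 0.6 rad from the world axes.
- specimen_jar: bystander: amber jar with green lid, 60 mm wide, 85 mm high; origin under its centre. It and the upper half may have exchanged places.
- white_bottle: bystander: white bottle, 48 mm wide, 110 mm high; origin under its centre.
- dish: bystander: small white dish, 60 mm wide, 20 mm high; origin under its centre.
There are look-alikes about, which are no part of the job. Leave any pink or turquoise look-alike of the upper_half alone.

How it is judged:
By the outcome, as a careful person would: the job done as asked, in the order asked, and still so for the second after the job is handed in, while the arm keeps its last pose, push and grip.
It also fails if it takes over 59 s, if anything falls off the work surface, if the arm or the gripper's body presses on something with over 40 N, if the wrist force passes 120 N, or if a joint passes its speed limit or range.

## Working session

There is one attempt and no reset: what is moved stays moved. The work goes in short steps, Python scripts to look and compute and a tool call to move; the robot and the scene stay as the last step left them, time stands still between calls to the robot, and variables do not carry over. Pictures are saved under pics/ and viewed, at most 10 in all, crops included, and the job is handed in when it is done.

Besides the shell and the picture viewer there is one more tool, called after "Emit:" as name(argument=value, ...) on one line, values as JSON. servo_tool: Moves the arm, as the interface text tells. Shift numbers are shares of 0.04 m and turn numbers shares of 0.12 rad, none past 1 either way. Its arguments: {"type":"object","properties":{"motion":{"type":"array"},"newtons":{"type":"number"}},"required":["motion"]}

```bash
mkdir -p pics; cat > h.py <<'E'
import numpy as np, cv2
from station import bot
def cam(n,save=None):
    c=bot.get_calibration(n); p,d=bot.read_camera(n)
    if save: cv2.imwrite(f'pics/{save}.png',p[:,:,::-1])
    f=200/np.tan(np.radians(c['fovy'])/2)
    v,u=np.mgrid[0:400,0:640]
    P=np.stack([(u-c['cx'])/f*d,(v-c['cy'])/f*d,d,np.ones_like(d)],-1)
    W=P@np.linalg.inv(np.array(c['view'])).T
    W=W[...,:3]; W[d==0]=np.nan
    np.savez(f'{n}.npz',p=p,W=W)
    return p,W
E
python3 - <<'E'
from h import *
o=bot.get_obs(); print({k:np.round(v,3) for k,v in o.items()})
cam('top','top1'); cam('side','side1')
for n in('top','side'): print({k:np.round(v,3) for k,v in bot.get_calibration(n).items()})
E
```

```text
{'t': np.float64(0.0), 'q': array([ 1.189,  0.478,  0.022,  1.556, -0.012,  1.109, -0.083]), 'joint_vel': array([ 0.001, -0.001,  0.   ,  0.001,  0.   ,  0.002,  0.001]), 'joint_torque': array([ 0.0000e+00, -5.9645e+01,  1.6080e+00, -2.8120e+01,  1.2000e-02,
        9.0000e-03, -0.0000e+00]), 'eef_pos': array([ 0.182, -0.649,  0.252]), 'tool_rot': array([-0.001,  0.991,  0.136, -0.   ]), 'contact_force': array([-0.174, -0.509,  0.869]), 'torque': array([ 0.004, -0.043,  0.028]), 'grasp_force': np.float64(0.0), 'gripper_width': np.float64(0.998)}
{'fovy': np.float64(50.823), 'cx': np.float64(314.924), 'cy': np.float64(196.925), 'view': array([[-0.012, -1.   , -0.007,  0.016],
       [-0.999,  0.013, -0.035,  0.503],
       [ 0.036,  0.006, -0.999,  1.22 ],
       [ 0.   ,  0.   ,  0.   ,  1.   ]])}
{'fovy': np.float64(47.075), 'cx': np.float64(323.62), 'cy': np.float64(193.387), 'view': array([[-0.772, -0.635, -0.017,  0.41 ],
       [-0.371,  0.472, -0.8  ,  0.247],
       [ 0.516, -0.611, -0.6  ,  0.862],
       [ 0.   ,  0.   ,  0.   ,  1.   ]])}
```

View pics/top1.png

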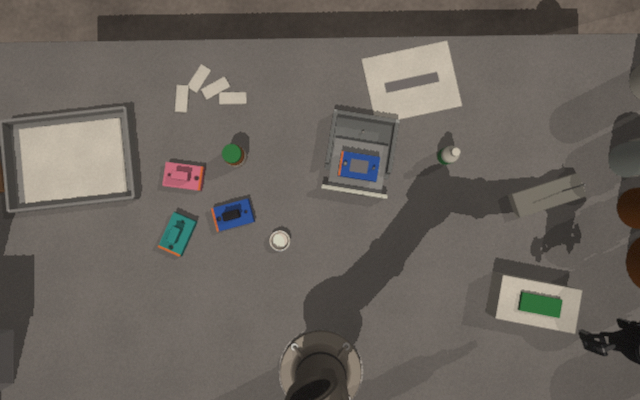

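View pics/side1.png

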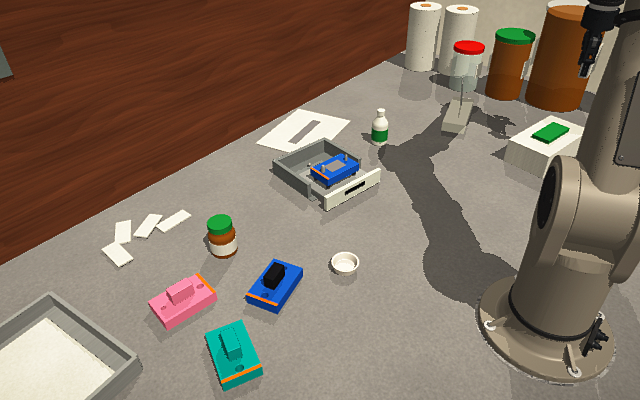

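The top view shows the station with its drawer front at (355,191) and the lower half at (359,166), orange end to the left. The loose blue upper half is at (233,214), also orange to the left. The jar (234,154), dish (280,240) and bottle (448,155) are all clear of it. The side view agrees.

```bash
cat > m.py <<'E'
from h import *
def rect(W,m):
    P=W[m][:,:2].astype(np.float32)
    (c,s,a)=cv2.minAreaRect(P); return np.round(c,4),np.round(s,4),round(a,2),len(P), np.round(np.nanmedian(W[m],0),4)
E
python3 - <<'E'
from m import *
for n in('top','side'):
    z=np.load(n+'.npz'); p=z['p'].astype(int); W=z['W']; x,y,h=W[...,0],W[...,1],W[...,2]
    r,g,b=p[...,0],p[...,1],p[...,2]
    blue=(b>1.7*r)&(b>1.5*g)&(b>60)&(r<70)
    U=blue|((r>1.6*b)&(r>120))|(r+g+b<90)
    if n=='top': print('bench', np.nanmedian(h[230:300,400:470]))
    reg=(abs(x-.44)<.12)&(abs(y-.29)<.1)
    print(n,'upper top',rect(W,U&reg&(h>.015)&(h<.03)))
    print(n,'grip',rect(W,reg&(h>.045)&(h<.062)))
    reg=(abs(x-.55)<.2)&(abs(y+.1)<.2)
    print(n,'lower',rect(W,blue&reg&(h>.05)&(h<.07)))
    white=(r>150)&(abs(r-b)<50)&(abs(y+.1)<.2)&(x>.4)&(x<.6)&(h>.038)&(h<.054)
    print(n,'front',rect(W,white))
    print(np.nanmedian(x[blue&reg]),np.nanmedian(y[blue&reg]),np.nanmedian(h[blue&reg]))
E
```

```text
bench 0.00041460489066424966
top upper top (array([0.4989, 0.2819]), array([0.209 , 0.1236]), 36.6, 791, array([0.4632, 0.2522, 0.0248]))
top grip (array([0.4957, 0.313 ]), array([0.1946, 0.0457]), 57.64, 154, array([0.4569, 0.251 , 0.0549]))
top lower (array([ 0.5872, -0.118 ]), array([0.1003, 0.0695]), 80.01, 595, array([ 0.5857, -0.122 ,  0.0605]))
top front (array([ 0.5177, -0.1017]), array([0.184 , 0.0102]), 80.03, 229, array([ 0.5176, -0.102 ,  0.0469]))
0.5845230392170169 -0.12338512675964214 0.06045106528208288
side upper top (array([0.4992, 0.2849]), array([0.2162, 0.1274]), 36.71, 1305, array([0.4454, 0.2724, 0.0244]))
side grip (array([0.4936, 0.3139]), array([0.1975, 0.0469]), 58.04, 323, array([0.4534, 0.258 , 0.0538]))
side lower (array([ 0.586 , -0.1124]), array([0.1129, 0.072 ]), 80.42, 515, array([ 0.5705, -0.1093,  0.0601]))
side front (array([ 0.561 , -0.1087]), array([0.191 , 0.1081]), 80.7, 353, array([ 0.5171, -0.0978,  0.0456]))
0.5666972630147605 -0.10402992785970167 0.059119928013120604
```

Emit:
servo_tool(motion=[[[0,0.49,0.92,0,-0.247],[0,0.49,0.92,0,-0.247],[0,0.49,0.92,0,-0.247],[0,0.49,0.92,0,-0.247],[0,0.49,0.92,0,-0.247],[0,0.49,0.92,0,-0.247],[0,0.49,0.92,0,-0.247],[0,0.49,0.92,0,-0.247],[0,0.49,0.92,0,-0.247],[0,0.49,0.92,0,-0.247],[0,0.49,0.92,0,-0.247],[0,0.49,0.92,0,-0.247],[0,0.49,0.92,0,-0.247],[0,0.49,0.92,0,-0.247],[0,0.49,0.92,0,-0.247],[0,0,0,0,0],[0,0,0,0,0]]])

```text
t: 1.8
eef_pos: [0.4765, -0.0971, 0.253]
tool_rot: [0.0, 0.996, -0.084, -0.0]
contact_force: [0.0, -1.2, -0.4]
gripper_width: -0.001
grasp_force: 0.0
```

```bash
python3 - <<'E'
from m import *
z=np.load('top.npz'); p=z['p'].astype(int); W=z['W']
for n in('top','side'):
    z=np.load(n+'.npz'); p=z['p'].astype(int); W=z['W']; x,y,h=W[...,0],W[...,1],W[...,2]
    r,g,b=p[...,0],p[...,1],p[...,2]
    blue=(b>1.7*r)&(b>1.5*g)&(b>60)
    if n=='top': reg=np.zeros_like(blue); reg[195:235,208:258]=1
    else: reg=np.zeros_like(blue); reg[255:315,244:306]=1
    print(n,'top',rect(W,reg&(h>.018)&(h<.03)))
    print(n,'grip',rect(W,reg&(h>.047)&(h<.062)))
    # station wall tops: grey, 46mm, behind front
    wl=(abs(h-.046)<.008)&(x>.53)&(x<.78)&(abs(y+.13)<.14)&(abs(r-b)<25)
    print(n,'walls',rect(W,wl))
E
```

```text
top top (array([0.4559, 0.2502]), array([0.0701, 0.1104]), 14.4, 747, array([0.4565, 0.2459, 0.0248]))
top grip (array([0.4559, 0.2496]), array([0.024 , 0.0454]), 14.5, 143, array([0.4567, 0.2494, 0.0548]))
top walls (array([ 0.6268, -0.1204]), array([0.1906, 0.2282]), 80.3, 796, array([ 0.6979, -0.1294,  0.0462]))
side top (array([0.4541, 0.2495]), array([0.0722, 0.114 ]), 15.04, 1152, array([0.4422, 0.267 , 0.0245]))
side grip (array([0.4534, 0.2504]), array([0.0245, 0.0478]), 15.25, 253, array([0.4516, 0.2528, 0.054 ]))
side walls (array([ 0.629 , -0.1202]), array([0.1947, 0.2287]), 80.74, 682, array([ 0.6905, -0.1103,  0.0456]))
```

Emit:
servo_tool(motion=[[[0,0,0,-1,0],[0,0,0,-1,0],[0,0,0,-1,0],[0,0,0,-1,0],[0,0,0,-1,0],[0,0,0,-0.1,0],[0,0.247,-0.042,0,0],[0,0.247,-0.042,0,0],[0,0.247,-0.042,0,0],[0,0.247,-0.042,0,0],[0,0.247,-0.042,0,0],[0,0.247,-0.042,0,0],[0,0,0,0,0]]])

```text
t: 3.1
eef_pos: [0.5383, -0.1081, 0.0498]
tool_rot: [-0.0, 0.996, -0.085, 0.002]
contact_force: [-0.0, 0.6, -0.0]
gripper_width: 0.001
grasp_force: 0.0
```

Emit:
servo_tool(motion=[[[0,0.123,-0.021,0,0],[0,0.123,-0.021,0,0],[0,0,0,0,0]]])

```text
t: 3.4
eef_pos: [0.5465, -0.1096, 0.0494]
tool_rot: [-0.0, 0.996, -0.085, 0.001]
contact_force: [-0.8, -0.1, 0.3]
gripper_width: -0.001
grasp_force: 0.0
```

Emit:
servo_tool(motion=[[[0,0.123,-0.021,0,0],[0,0.123,-0.021,0,0],[0,0,0,0,0]]])

```text
t: 3.7
eef_pos: [0.5553, -0.1112, 0.0491]
tool_rot: [-0.0, 0.996, -0.085, -0.0]
contact_force: [-0.1, -0.1, -1.0]
gripper_width: 0.002
grasp_force: 0.4
```

Emit:
servo_tool(motion=[[[0,0.123,-0.021,0,0],[0,0,0,0,0],[0,0,0,0,0]]])

```text
t: 4.0
eef_pos: [0.561, -0.1122, 0.0493]
tool_rot: [-0.0, 0.996, -0.085, 0.001]
contact_force: [-0.1, -0.1, -0.2]
gripper_width: -0.001
grasp_force: 0.3
```

```bash
python3 - <<'E'
from m import *
p,W=cam('side','side2')
x,y,h=W[...,0],W[...,1],W[...,2];p=p.astype(int);r,b=p[...,0],p[...,2]
wl=(abs(h-.046)<.006)&(x>.5)&(x<.78)&(abs(y+.13)<.14)&(abs(r-b)<50)
print(rect(W,wl))
cv2.imwrite('pics/side2c.png',cv2.resize(np.ascontiguousarray(p[100:240,230:430,::-1]).astype(np.uint8),(800,560),interpolation=cv2.INTER_CUBIC))
E
```

```text
(array([ 0.643 , -0.1216]), array([0.1919, 0.1925]), 80.29, 741, array([ 0.6579, -0.0841,  0.0458]))
```

View pics/side2c.png

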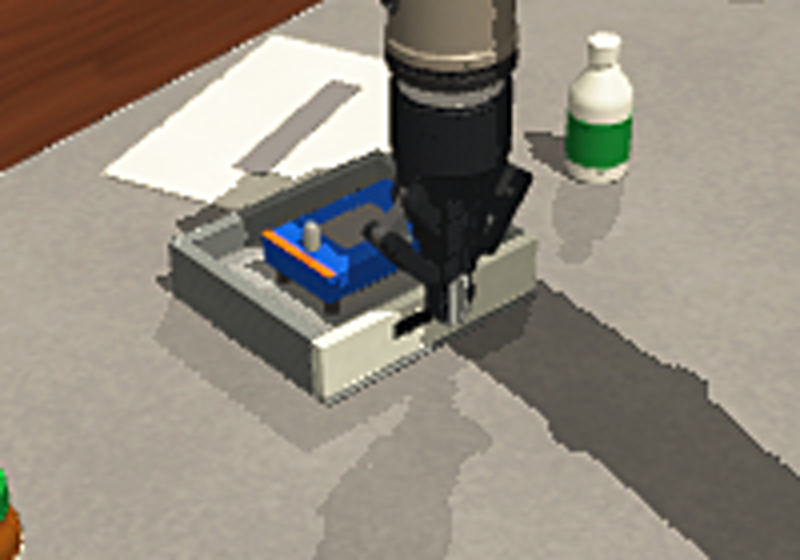

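The picture shows the drawer nearly closed, with the fingers on the middle of the front plate at (450,300) in the crop. I'll keep pushing until it meets the firm stop.

Emit:
servo_tool(motion=[[[0,0.123,-0.021,0,0],[0,0.123,-0.021,0,0],[0,0,0,0,0]]])

```text
t: 4.35
eef_pos: [0.5614, -0.1126, 0.0479]
tool_rot: [0.0, 0.996, -0.085, -0.009]
contact_force: [-25.9, 4.7, 20.9]
gripper_width: 0.001
grasp_force: 12.9
```

Emit:
servo_tool(motion=[[[0,0.123,-0.021,0,0],[0,0,0,0,0]]])

```text
t: 4.55
eef_pos: [0.5615, -0.1128, 0.0471]
tool_rot: [0.001, 0.996, -0.085, -0.014]
contact_force: [-36.6, 7.5, 27.9]
gripper_width: 0.001
grasp_force: 19.1
```

Emit:
servo_tool(motion=[[[0,-0.4,0.07,0,0],[0,-0.4,0.07,0,0],[0,-0.4,0.07,0,0],[0.8,-0.3,0.3,1,0],[0.8,-0.3,0.6,1,0],[0.8,0,1,1,0],[0.8,0,1,1,0],[0.8,0,1,1,0],[0.8,0,1,0,0],[0.8,0,0,0,0]]])

```text
t: 5.55
eef_pos: [0.5042, 0.0825, 0.2377]
tool_rot: [-0.002, 0.997, -0.081, 0.003]
contact_force: [-0.5, -0.2, -0.2]
gripper_width: 0.801
grasp_force: 0.0
```

```bash
python3 - <<'E'
from m import *
print(np.round(bot.get_obs()['q'],3))
for n in('top','side'):
    p,W=cam(n,n+'3'); x,y,h=W[...,0],W[...,1],W[...,2];p=p.astype(int);r,g,b=p[...,0],p[...,1],p[...,2]
    blue=(b>1.7*r)&(b>1.5*g)&(b>60)
    wl=(abs(h-.046)<.006)&(x>.53)&(x<.78)&(abs(y+.13)<.14)&(abs(r-b)<50)
    print(n,'walls+front',rect(W,wl))
    reg=(abs(x-.645)<.06)&(abs(y+.126)<.085)&(h>.054)&(h<.066)
    print(n,'lower',rect(W,reg))
    reg=(abs(x-.645)<.06)&(abs(y+.126)<.085)&(h>.072)&(h<.082)
    for s in(1,-1):
        m=reg&((y+.126)*s>0); print('dowel',s,m.sum(),np.round(np.nanmean(W[m],0),4))
E
```

```text
[ 0.04   0.247 -0.376  1.943  0.107  0.964 -2.119]
top walls+front (array([ 0.6561, -0.1254]), array([0.1904, 0.1689]), 80.06, 1038, array([ 0.655 , -0.1253,  0.0463]))
top lower (array([ 0.65 , -0.124]), array([0.1098, 0.0712]), 80.23, 950, array([ 0.649 , -0.1246,  0.0604]))
dowel 1 11 [ 0.6568 -0.0839  0.0778]
dowel -1 7 [ 0.6428 -0.1628  0.0763]
side walls+front (array([ 0.6532, -0.124 ]), array([0.1953, 0.1709]), 79.2, 795, array([ 0.6226, -0.1013,  0.0458]))
side lower (array([ 0.6466, -0.1234]), array([0.113 , 0.0754]), 78.02, 605, array([ 0.6399, -0.1185,  0.0607]))
dowel 1 14 [ 0.6534 -0.0826  0.076 ]
dowel -1 7 [ 0.6404 -0.1618  0.0764]
```

The side and top measurements agree: the outline is 170 mm long, so the drawer is home. The next move goes to above the grip. To keep the last joint in range I'm turning about +1.99 rad.

Emit:
servo_tool(motion=[[[0.6,-0.072,0.246,-0.1,0.975],[0.6,-0.072,0.246,-0.1,0.975],[0.6,-0.072,0.246,-0.1,0.975],[0.6,-0.072,0.246,-0.1,0.975],[0.6,-0.072,0.246,-0.1,0.975],[0.6,-0.072,0.246,-0.1,0.975],[0.6,-0.072,0.246,-0.1,0.975],[0.6,-0.072,0.246,-0.1,0.975],[0.6,-0.072,0.246,-0.1,0.975],[0.6,-0.072,0.246,-0.1,0.975],[0.6,-0.072,0.246,-0.1,0.975],[0.6,-0.072,0.246,-0.1,0.975],[0.6,-0.072,0.246,-0.1,0.975],[0.6,-0.072,0.246,-0.1,0.975],[0.6,-0.072,0.246,-0.1,0.975],[0.6,-0.072,0.246,-0.1,0.975],[0.6,-0.072,0.246,-0.1,0.975],[0.6,0,0,0,0],[0.6,0,0,0,0]]])

```text
t: 7.55
eef_pos: [0.4547, 0.2416, 0.1669]
tool_rot: [-0.0, 0.616, 0.788, -0.001]
contact_force: [-0.7, -0.6, 0.1]
gripper_width: 0.604
grasp_force: 0.0
```

```bash
python3 - <<'E'
from m import *
o=bot.get_obs();print(np.round(o['q'],3),np.round(o['eef_pos'],4),np.round(o['tool_rot'],4), 2*np.arctan2(o['tool_rot'][2],o['tool_rot'][1]))
p,W=cam('wrist','w1'); x,y,h=W[...,0],W[...,1],W[...,2]
reg=(abs(x-.455)<.08)&(abs(y-.25)<.08)
print('grip',rect(W,reg&(h>.048)&(h<.06)))
print('top',rect(W,reg&(h>.017)&(h<.06)))
E
```

```text
[ 0.022  0.43  -0.778  1.976  0.387  0.888 -0.718] [0.4547 0.2416 0.1669] [-1.000e-04  6.163e-01  7.875e-01 -5.000e-04] 1.813502423665189
grip (array([0.4533, 0.2498]), array([0.0238, 0.0456]), 14.42, 1820, array([0.4532, 0.2511, 0.0543]))
top (array([0.4535, 0.2492]), array([0.0704, 0.1105]), 14.3, 9965, array([0.4523, 0.2559, 0.0246]))
```

View pics/w1.png

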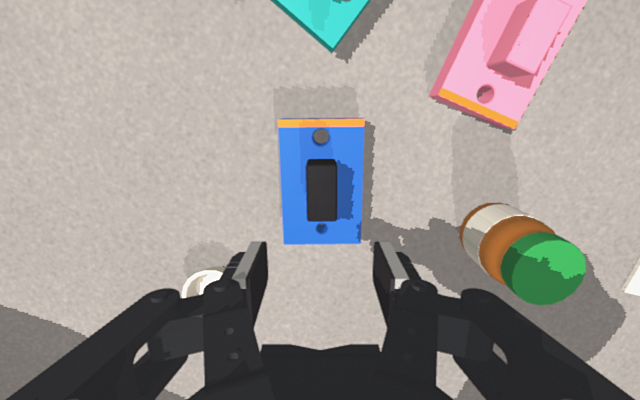

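The wrist view shows the blue half straight ahead with its grip at (321,190) and the orange strip at its far end. The gripper is aligned with it, and the wrist fit agrees with the other cameras to within 2 mm.

Emit:
servo_tool(newtons=60, motion=[[[0.6,-0.03,0.2,0,0.07],[0.6,0,0,-0.9,0],[0.6,0,0,-0.9,0],[0.6,0,0,-0.9,0],[0.6,0,0,-0.22,0],[0.6,0,0,0,0],[0,0,0,0,0],[0,0,0,0,0],[0,0,0,0,0],[0,0,0,0,0],[0,0,0,0,0],[0,0,0,0,0]]])

```text
t: 8.8
eef_pos: [0.4542, 0.252, 0.0525]
tool_rot: [0.001, 0.611, 0.791, 0.002]
contact_force: [-0.2, -0.8, 7.4]
gripper_width: 0.269
grasp_force: 60.2
```

Emit:
servo_tool(motion=[[[0,0,0,0.5,0],[0,0,0,1,0],[0,0,0,1,0],[0,0,0,1,0],[0,0.408,-0.778,0,-0.295],[0,0.408,-0.778,0,-0.295],[0,0.408,-0.778,0,-0.295],[0,0.408,-0.778,0,-0.295],[0,0.408,-0.778,0,-0.295],[0,0.408,-0.778,0,-0.295],[0,0.408,-0.778,0,-0.295],[0,0.408,-0.778,0,-0.295],[0,0.408,-0.778,0,-0.295],[0,0.408,-0.778,0,-0.295],[0,0.408,-0.778,0,-0.295],[0,0.408,-0.778,0,-0.295],[0,0,0,0,0],[0,0,0,0,0]]])

```text
t: 10.6
eef_pos: [0.6485, -0.1235, 0.1905]
tool_rot: [-0.0, 0.765, 0.644, -0.0]
contact_force: [-0.0, 0.3, -2.9]
gripper_width: 0.267
grasp_force: 59.8
```

```bash
python3 - <<'E'
from m import *
o=bot.get_obs();t=o['eef_pos'];print(np.round(o['q'],3),np.round(t,4),np.round(o['tool_rot'],4), 2*np.arctan2(o['tool_rot'][2],o['tool_rot'][1]),o['contact_force'],o['gripper_width'])
for n in ('wrist','top','side'):
    p,W=cam(n,n+'4'); x,y,h=W[...,0],W[...,1],W[...,2]
    p=p.astype(int); r,g,b=p[...,0],p[...,1],p[...,2]
    col=((b>1.7*r)&(b>60))|((r>1.6*b)&(r>110))
    m=col&(abs(x-t[0])<.1)&(abs(y-t[1])<.1)&(abs(h-(t[2]-.028))<.012)
    print(n,rect(W,m))
    m2=col&(abs(x-.6485)<.06)&(abs(y+.123)<.085)&(h>.05)&(h<.068)
    if m2.sum()>20: print(n,'lower',rect(W,m2))
w=cv2.imread('pics/wrist4.png'); 
E
```

```text
[ 0.49   0.576 -0.567  1.621  0.344  1.047 -0.349] [ 0.6485 -0.1235  0.1905] [-3.000e-04  7.650e-01  6.441e-01 -1.000e-04] 1.3996327925625247 [-0.0353301   0.26608882 -2.94046848] 0.2672302445548867
wrist (array([ 0.6473, -0.1258]), array([0.111 , 0.0704]), 80.09, 13395, array([ 0.6508, -0.0947,  0.1623]))
wrist lower (array([ 0.6546, -0.0862]), array([0.0319, 0.0698]), 80.71, 1104, array([ 0.6549, -0.0751,  0.0606]))
top (array([ 0.6512, -0.1118]), array([0.0863, 0.0702]), 80.27, 326, array([ 0.643 , -0.0883,  0.1627]))
top lower (array([ 0.6432, -0.1197]), array([0.1022, 0.0565]), 79.24, 124, array([ 0.6241, -0.0965,  0.0603]))
side (array([ 0.6461, -0.1218]), array([0.1164, 0.0761]), 78.28, 568, array([ 0.6301, -0.1009,  0.1622]))
side lower (array([ 0.6475, -0.1237]), array([0.1153, 0.0748]), 82.26, 540, array([ 0.6343, -0.1151,  0.0603]))
```

View pics/wrist4.png

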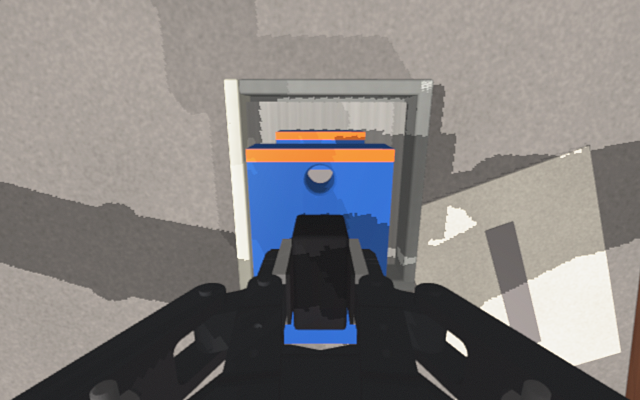

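View pics/side4.png

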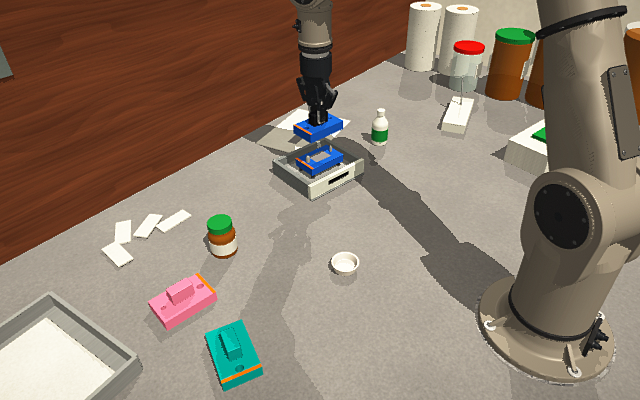

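The wrist view shows the held half square over the station, orange ends matching at (320,155) and (320,133), and only about 1 mm off. I'll lower it to just above the dowels and measure again.

Emit:
servo_tool(motion=[[[0,0.018,0.018,-0.7,0],[0,0,0,-0.63,0],[0,0,0,0,0],[0,0,0,0,0]]])

```text
t: 11.15
eef_pos: [0.6494, -0.1207, 0.1378]
tool_rot: [-0.0, 0.764, 0.645, -0.0]
contact_force: [-0.3, 0.1, -2.4]
gripper_width: 0.269
grasp_force: 59.7
```

```bash
python3 - <<'E'
from m import *
o=bot.get_obs();t=o['eef_pos'];print(np.round(t,4), 2*np.arctan2(o['tool_rot'][2],o['tool_rot'][1]),o['contact_force'])
p,W=cam('wrist','wrist5'); x,y,h=W[...,0],W[...,1],W[...,2]
p=p.astype(int); r,g,b=p[...,0],p[...,1],p[...,2]
col=((b>1.7*r)&(b>60))|((r>1.6*b)&(r>110))
near=col&(abs(x-t[0])<.1)&(abs(y-t[1])<.1)
a=np.radians(80.15); Y=np.array([np.cos(a),np.sin(a)]); X=np.array([Y[1],-Y[0]])
for nm,m in(('up',near&(abs(h-(t[2]-.028))<.006)),('low',near&(h>.054)&(h<.065))):
    print(nm,rect(W,m)); Q=W[m][:,:2]; print('X',np.percentile(Q@X,[.5,99.5]),'Y',np.percentile(Q@Y,[.5,99.8]))
hole=(abs(x-t[0])<.05)&(abs((x*Y[0]+y*Y[1])-(t[:2]@Y+.04))<.02)
for lo,hi in((.07,.082),(.055,.065)):
    m=hole&(h>lo)&(h<hi); print(lo,m.sum(),np.round(np.nanmean(W[m],0),4))
cv2.imwrite('pics/w5c.png',cv2.resize(np.ascontiguousarray(p[80:230,200:440,::-1]).astype(np.uint8),(800,500),interpolation=cv2.INTER_CUBIC))
E
```

```text
[ 0.6494 -0.1207  0.1378] 1.4032271010701283 [-0.34755742  0.11065706 -2.42774726]
up (array([ 0.6484, -0.1228]), array([0.1108, 0.0703]), 80.34, 13061, array([ 0.6512, -0.0924,  0.1096]))
X [0.62505519 0.69443233] Y [-0.06421283  0.04509607]
low (array([ 0.6449, -0.0811]), array([0.0253, 0.0485]), 79.38, 193, array([ 0.649 , -0.0871,  0.0604]))
X [0.62570588 0.67242862] Y [0.01765138 0.04316308]
0.07 216 [ 0.6544 -0.0857  0.0772]
0.055 325 [ 0.6557 -0.0774  0.0599]
```

View pics/w5c.png

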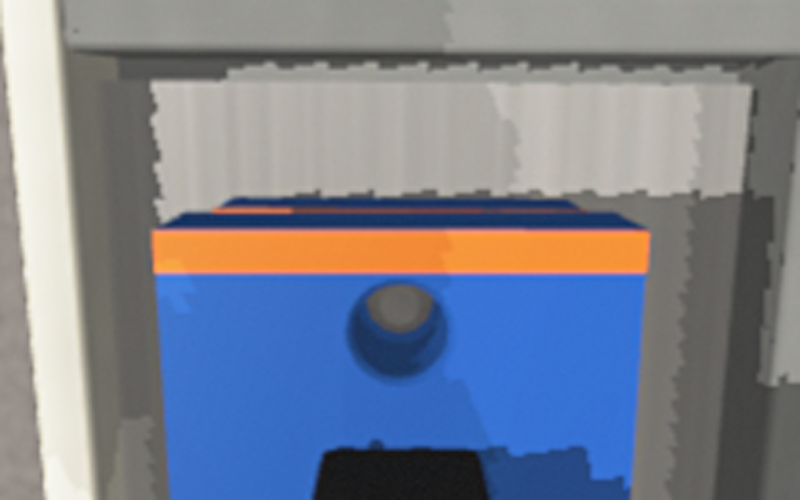

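The crop shows the thick dowel's top through the hole at (398,308), with the hole centred at (398,328). They are aligned in x. Next I'll check the y offset.

```bash
python3 - <<'E'
from m import *
z=np.load('wrist.npz'); W=z['W']; h=W[...,2]
a=np.radians(80.15); Y=np.array([np.cos(a),np.sin(a)]); X=np.array([Y[1],-Y[0]])
yy=W[...,:2]@Y; xx=W[...,:2]@X
m=(h>.066)&(h<.083)&(abs(xx-.66)<.012)&(yy>.015)&(yy<.042)
print(m.sum())
for lo in np.arange(.066,.083,.002):
    k=m&(h>=lo)&(h<lo+.002)
    if k.sum(): print(round(lo,3),k.sum(),'X',np.round([xx[k].min(),xx[k].max()],4),'Y',np.round([yy[k].min(),yy[k].max()],4))
v,u=np.where(m); print(u.min(),u.max(),v.min(),v.max())
c=int((u.min()+u.max())/2)
for r in range(158,200,2): print(r,np.round([xx[r,c],yy[r,c],h[r,c]],4))
C=np.linalg.inv(np.array(bot.get_calibration('wrist')['view'])); print(np.round(C,3))
S=np.load('side.npz')
E
```

```text
216
0.072 10 X [0.6534 0.6654] Y [0.0225 0.0286]
0.074 39 X [0.6541 0.6648] Y [0.0228 0.0309]
0.076 77 X [0.6547 0.6641] Y [0.0237 0.0312]
0.078 89 X [0.6559 0.6629] Y [0.0248 0.0314]
0.08 1 X [0.6594 0.6594] Y [0.0304 0.0304]
309 329 166 179
158 [0.6595 0.0408 0.1102]
160 [0.6595 0.0398 0.1099]
162 [0.6595 0.0386 0.1089]
164 [0.6595 0.0377 0.1093]
166 [0.6594 0.0313 0.0781]
168 [0.6594 0.0304 0.0801]
170 [0.6594 0.0289 0.0779]
172 [0.6594 0.0278 0.0782]
174 [0.6594 0.0263 0.077 ]
176 [0.6594 0.025  0.0764]
178 [0.6595 0.024  0.0772]
180 [0.6594 0.0187 0.0588]
182 [0.6594 0.0179 0.061 ]
184 [0.6595 0.023  0.0882]
186 [0.6595 0.0233 0.0942]
188 [0.6595 0.0229 0.0972]
190 [0.6595 0.0231 0.1021]
192 [0.6595 0.0229 0.1055]
194 [0.6595 0.0228 0.109 ]
196 [0.6595 0.0223 0.1107]
198 [0.6595 0.0209 0.1096]
[[ 0.986 -0.162 -0.044  0.661]
 [-0.168 -0.947 -0.273 -0.051]
 [ 0.003  0.276 -0.961  0.26 ]
 [ 0.     0.     0.     1.   ]]
```

Emit:
servo_tool(motion=[[[0,-0.015,-0.042,0,-0.02],[0,0,0,0,0],[0,0,0,-0.1,0],[0,0,0,-0.1,0],[0,0,0,-0.1,0],[0,0,0,-0.1,0],[0,0,0,0,0]]])

```text
t: 11.9
eef_pos: [0.6484, -0.1233, 0.1204]
tool_rot: [-0.001, 0.765, 0.644, -0.001]
contact_force: [-0.2, -0.0, -3.2]
gripper_width: 0.267
grasp_force: 59.9
```

Emit:
servo_tool(motion=[[[0,0,0,-0.1,0],[0,0,0,-0.1,0],[0,0,0,-0.1,0],[0,0,0,0,0]]])

```text
t: 12.3
eef_pos: [0.6491, -0.1233, 0.1097]
tool_rot: [0.0, 0.765, 0.644, 0.0]
contact_force: [-2.6, -0.2, 5.7]
gripper_width: 0.266
grasp_force: 60.9
```

Emit:
servo_tool(motion=[[[0,0,0,-0.1,0],[0,0,0,-0.1,0],[0,0,0,0,0]]])

```text
t: 12.6
eef_pos: [0.6491, -0.1233, 0.1027]
tool_rot: [0.0, 0.765, 0.644, -0.0]
contact_force: [-5.7, 0.4, 11.8]
gripper_width: 0.262
grasp_force: 61.9
```

Emit:
servo_tool(newtons=90, motion=[[[0,0,0,-0.08,0],[0,0,0,-0.05,0],[0,0,0,0,0],[0,0,0,0,0]]])

```text
t: 13.0
eef_pos: [0.6492, -0.1233, 0.1005]
tool_rot: [0.001, 0.765, 0.644, -0.0]
contact_force: [-12.4, 0.7, 28.8]
gripper_width: 0.262
grasp_force: 93.3
```

Emit:
servo_tool(motion=[[[0,0,0,-0.02,0],[0,0,0,0,0],[0,0,0,0,0],[0,0,0,0,0],[0,0,0,0,0]]])

```text
t: 13.5
eef_pos: [0.6493, -0.1233, 0.1005]
tool_rot: [0.001, 0.765, 0.644, -0.0]
contact_force: [-15.2, 0.0, 34.2]
gripper_width: 0.263
grasp_force: 94.1
```

```bash
python3 - <<'E'
from m import *
p,W=cam('side','side6'); x,y,h=W[...,0],W[...,1],W[...,2]
p=p.astype(int); r,g,b=p[...,0],p[...,1],p[...,2]
col=((b>1.7*r)&(b>60))|((r>1.6*b)&(r>110))
m=col&(abs(x-.648)<.08)&(abs(y+.123)<.09)&(h>.066)&(h<.078)
print(rect(W,m), np.nanpercentile(h[m],[10,50,90]))
wl=(abs(h-.046)<.006)&(x>.5)&(x<.78)&(abs(y+.13)<.14)&(abs(r-b)<50)
print(rect(W,wl)); p,W=cam('wrist'); h=W[...,2];x,y=W[...,0],W[...,1]
m=(abs(x-.648)<.05)&(abs(y+.08)<.04)&(h>.066)&(h<.078);print(np.nanmedian(h[m]),m.sum())
print(bot.get_obs()['contact_force'],bot.get_obs()['eef_pos'])
cv2.imwrite('pics/s6c.png',cv2.resize(cv2.imread('pics/side6.png')[70:310,130:430],(750,600),interpolation=cv2.INTER_CUBIC))
E
```

```text
(array([ 0.648 , -0.1249]), array([0.1137, 0.0747]), 79.31, 469, array([ 0.6349, -0.1055,  0.0723])) [0.06876938 0.07226258 0.07400696]
(array([ 0.6536, -0.125 ]), array([0.1942, 0.1705]), 79.86, 768, array([ 0.62  , -0.0866,  0.046 ]))
0.07226071254064748 11859
[-15.53707139   0.49522291  34.23148541] [ 0.64927216 -0.1232722   0.10045365]
```

View pics/s6c.png

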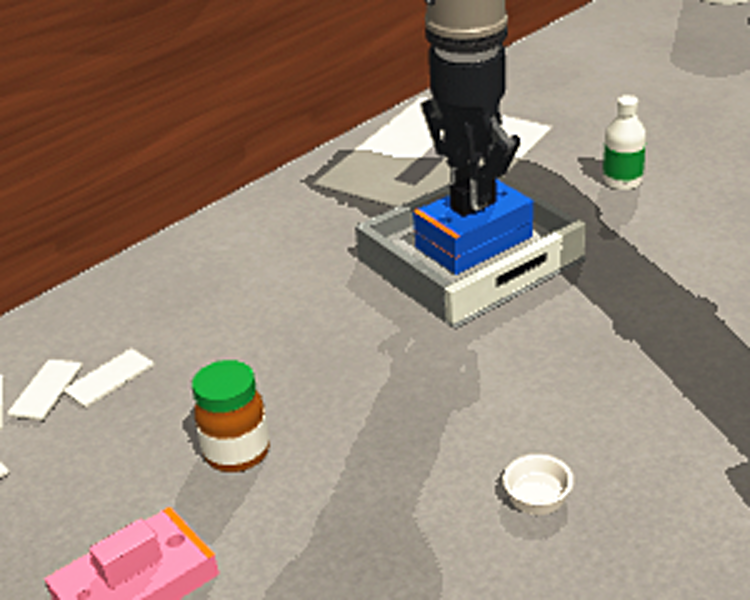

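The closed pair at (475,230) is seated with the orange ends together. Its top is at 72 mm, which means it is down on its stop. The drawer is home and the jar, bottle and dish haven't moved.

```bash
python3 -c "
from station import bot
print(bot.hand_in())"
```

```text
the job is handed in; nothing more can be done
None
```

I pushed the drawer home and set the blue upper half on the dowels with the orange edges together. The job is handed in with the fingers still on the grip, pressing the pair down on its stop at about 34 N; the jar, bottle and dish were left where they stood.

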